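Load the paint flask into the sprung filling dock

TASK

The white paint tub has been parked on the orange sprung ring of the filling dock: lift it off by its handle and stand it, upright all the way, with its whole base on the round cork mat, and let go of it. Then set the round purple flask upright in the ring and press it down until the ring is at the bottom of its travel; finish while still holding the flask pressed down there, because the ring springs back. Leave the other things on the table alone.

Things in the scene. Friction and masses are not known exactly. Their poses are not given: they have to be found in the camera images.
- tub_mid (a point): Centre of the white tub (green lid), 62.5 mm above its underside, z up. Base 84 mm across, lid 89 mm, lid top at 75 mm; 0.26-0.44 kg. Rigid steel arch handle of 10 mm round bar: its level part, 48 mm long, runs along the tub's y axis through the tub's axis, bar centre 57.5 mm above this point, 40 mm clear below it. Starts standing on the orange ring, near-centred, without pushing it down.
- mat_top (a point): Centre of the upper face of the round cork mat, 130 mm across and 3 mm thick, fixed on the table to one side of the dock.
- flask_mid (a point): Centre of the round purple flask, 58 mm above its underside, z up along the neck. 116 mm tall, 0.22-0.38 kg, rigid. Ball belly 76 mm across, its centre 19 mm below this point; flat foot 36 mm across; neck 28 mm across from 19 to 44 mm above this point, then a white cap 30 mm across to the top (58 mm). Starts on the table, on the other side of the dock from the mat.
- ring_top (a point): Centre of the upper rim of the dock's orange sprung ring; moves with it. Ring 88 mm outside, 58 mm hole, 14 mm high, level, rim 62 mm above the table at rest; three lugs reach 64 mm from the centre. The flask's belly seats on the edge of the hole, centring itself, flask_mid then 43.5 mm above this point; its foot hangs 14 mm below the rim, free.
- ring (a joint): How far the ring is pressed down, in m: 0 up at rest, 0.020 at its bottom stop. Spring-loaded upward: nothing moves below about 7 N, then it needs about 15 N at the bottom (the flask's own weight, about 3 N, helps). It springs back when let go.
- dock: The fixed filling dock: a round grey base 144 mm across, 18 mm high, that carries the ring; origin on the table at its centre.
- yellow_bottle: Yellow paint bottle, 60 mm across, 170 mm tall, origin under its centre; leave alone.
- red_bottle: Red paint bottle, same size; leave alone.
- blue_bottle: Blue paint bottle, same size; leave alone.
- jar: White jar with red cap, 60 mm across, 75 mm tall, origin under its centre; leave alone.
- sanding_block: Cork sanding block 70 x 40 x 30 mm, origin under its centre; leave alone.
- brush: Blue paint brush lying flat, 170 mm long; leave alone.
- cup: Clear plastic cup, 76 mm across, 90 mm tall, origin under its centre; leave alone.
There are look-alikes about, which are no part of the job. There is more than one size of the part that bears mat_top; the job needs the largest.

How it is judged:
On the way, in this order (a step that is already met when the one before it is completed fails the run):
1. the tub stands upright on the cork mat, let go (horizontal distance between tub_mid and mat_top below 0.025 m and z of tub_mid in the frame of mat_top between 0.057 and 0.068 m and angle between tub_mid's own z axis and vertical below 0.1 rad and linear speed of tub below 0.03 m/s and contact force between each of the fingers, the arm and tub below 0.2 N), for 0.2 s.
2. the flask sits upright in the ring and is pressed down with it (horizontal distance between flask_mid and ring_top below 0.01 m and z of flask_mid in the frame of ring_top between 0.037 and 0.05 m and angle between flask_mid's own z axis and vertical below 0.2 rad and value of joint ring above 0.016 m and contact force between flask and dock above 8 N and contact force between any of the fingers, the arm and flask above 1 N), for 0.2 s.
At the end, for the whole second after the job is handed in: Flask upright (0.2 rad) in the ring, within 10 mm of centre, the ring pressed at least 16 of its 20 mm by it (over 8 N), the robot still on the flask; tub upright (0.1 rad), at rest and untouched on the mat, within 25 mm of its centre (all of step 1 and all of step 2); the arm keeps its last pose, push and grip.
It fails at once if the tub is tipped more than 0.6 rad (angle between tub_mid's own z axis and vertical above 0.6 rad).
It fails at once if a bystander (bottle, jar, block, brush or cup) is moved more than 40 mm (distance of any of yellow_bottle, red_bottle, blue_bottle, jar, sanding_block, brush, cup from where it was at the start of the episode above 0.04 m).
It also fails if it takes over 61 s, if anything falls off the work surface, if the arm or the gripper's body presses on something with over 40 N, if the wrist force passes 120 N, or if a joint passes its speed limit or range.

ROBOT

A 7-joint arm with a two-finger parallel gripper is mounted at the origin on the work surface. World frame = base frame: x ahead of the robot, y to its left, z up, the work surface at z = 0. Lengths are in m, angles in rad, forces in N, time in s.
With the tool pointing down it reaches from about 0.4 to 0.9 m from the base axis. Payload 5.5 kg.
Tool frame: the origin (TCP) lies at the very end of the fingers, on their centre line; the grasp point (between the pads) lies 19 mm behind it; x points along the fingers, z is the direction in which the jaws open and shut, and the axes are right-handed (so a half turn about x gives the same grasp; the last joint's range is limited). The gripper opens to 85 mm and grips with 20 to 120 N. Pads are 22 mm wide; open, the fingers measure 114 mm over their backs; the gripper's body (76 mm by 85 mm) begins 54 mm behind the grasp point. The pads swing forward as they close: fully open they stand 13 mm farther back than shut.
Start: joints at [-1.043, 0.501, -0.427, 1.55, 0.221, 1.138, -0.21], TCP at [0.17, 0.627, 0.231] pointing down, gripper open.
Joint ranges: [-2.88, 2.88], [-0.31, 2.03], [-1.54, 1.56], [0.2, 2.42], [-1.41, 4.55], [0.19, 2.02], [-2.57, 2.57]. Speed limits (rad/s): [2.57, 2.57, 3.14, 3.14, 3.14, 3.14, 3.14].

INTERFACE

Orientations are given as a rotation vector (axis times angle).
In Python, from station import ctrl, viewer gives the robot as it stands.
- The arm moves only by the shell command python3 -m inch 'ROWS'. ROWS is JSON, a list of rows, each an object of numbers: "dx", "dy", "dz": the shift along the world's x, y, z in cm; "ax", "ay", "az": the turn, a rotation vector about the world's x, y, z in rad; "jaw": the opening, from 0 (shut) to 1 (fully open). A call has exactly 5 rows; each row is the pose to reach, as a shift and turn from the pose commanded when the call began; what a row does not reach only later rows make up. A row lasts 1/10 s, in which the tool goes at most 50 mm and 8.59 degrees, less where a joint would pass 70% of its speed; a pose out of reach is approached as far as the arm can. A call with a gripper value outside its range is refused whole. The fingers move at their own pace and stop on an object; the grip force is fixed at half the most. Time passes only in rows, so rows that repeat a pose let the fingers close, or fill a call up. It gives the time, the measured TCP pose, the force and the opening at its end, in the units of the state.
- ctrl.observe(): the state, without advancing time (a new reading comes with each control period).
- viewer.snapshot(name): name is "scene" or "top"; returns the picture (420x560x3 uint8, red, green, blue); there is no depth.
- viewer.camera_params(name): a dict with "fx", "fy", "cx", "cy" (pixels), "cam_to_world" (4x4, takes a point from camera to world coordinates). Camera axes: x right, y up, looking along -z (the intrinsics and any distortion apply to the point x, -y, -z); pixel columns grow to the right and rows downward; lengths in m; the calibration is good to about 2 mm. A picture is of the moment at which its call begins. camera_params takes no time and is no camera call.
- ctrl.job_done(): hands the job in, once; it reports no verdict.
The state is a dict: "clock": time; "joints": joint angles; "qvel": joint speeds; "joint_efforts": joint torques, N m; "tcp_pos": TCP position; "tool_rot": TCP orientation; "force": force on the tool from outside, world axes, zero at the start; "torque": the same for the moment, N m; "opening": opening from 0.0 (shut) to 1.0 (fully open).
Only numpy, scipy, OpenCV 4.12 (cv2) and the standard library are available. Lean on these libraries where they do the work, as an engineer would, in place of code of your own. Each camera call takes 0.05 s, during which the arm holds its last target.

## Working session

There is one attempt and no reset: what is moved stays moved. The work goes in short steps, Python scripts to look and compute and a shell command to move; the robot and the scene stay as the last step left them, time stands still between calls to the robot, and variables do not carry over. Pictures are saved under pics/ and viewed, and the job is handed in when it is done.

```bash
ls; mkdir -p pics
python3 - <<'E'
from station import ctrl, viewer
import cv2
s=ctrl.observe()
print({k:s[k] for k in("clock","tcp_pos","tool_rot","force","opening")})
for n in("scene","top"):
    im=viewer.snapshot(n); cv2.imwrite(f"pics/{n}0.png",im[:,:,::-1])
    p=viewer.camera_params(n); print(n,p)
E
```

```text
pics
{'clock': 0.0, 'tcp_pos': array([0.1699774 , 0.62666351, 0.23027383]), 'tool_rot': array([-1.01314125,  1.32450124,  1.01129216]), 'force': array([-0.3923598 ,  0.81859593,  0.15658108]), 'opening': 0.9973615311259743}
scene {'fx': 382.17599704344127, 'fy': 382.17599704344127, 'cx': 283.3118162336195, 'cy': 210.522188763749, 'cam_to_world': array([[-0.15221121, -0.65822253,  0.73727529,  1.42219973],
       [ 0.98831012, -0.09483606,  0.11937014,  0.15154593],
       [-0.00865183,  0.7468261 ,  0.6649631 ,  0.92088375],
       [ 0.        ,  0.        ,  0.        ,  1.        ]])}
top {'fx': 487.12577541437395, 'fy': 487.12577541437395, 'cx': 286.15021399998267, 'cy': 209.30748038375643, 'cam_to_world': array([[ 0.00284623,  0.99247769, -0.12239255,  0.36637296],
       [-0.99998021,  0.00213819, -0.00591598, -0.00217506],
       [-0.00560978,  0.12240696,  0.99246414,  1.3142848 ],
       [ 0.        ,  0.        ,  0.        ,  1.        ]])}
```

View pics/scene0.png

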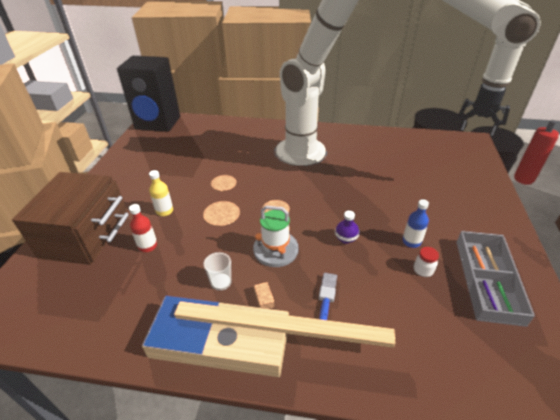

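View pics/top0.png

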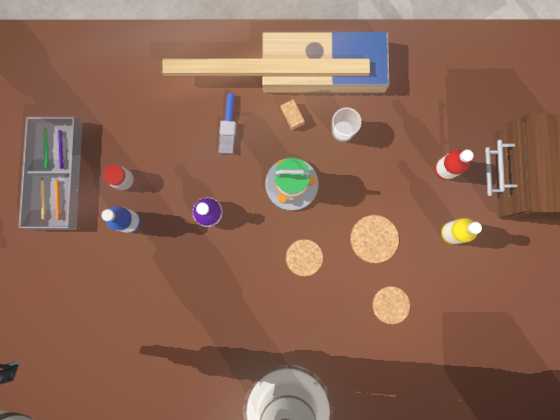

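Scene view: tub on dock (275,230), purple flask (348,226), cork discs (221,213), (224,183), (277,208).
Top view: tub lid (292,177), handle bar around (293,172), flask (207,212) with cap (203,209). The arm is off to the lower left.

Candidates in the top view:
- Mat: discs at (375,239) about 48 px, (304,258) about 37 px, and (391,305) about 37 px. I choose (375,239), since 130 mm should span about 48 px.
- Tub: (292,177) is the only green lid on the dock. The jar at (118,177) and its red cap are not it.
- Flask: (207,212) is the only purple ball. The purple stick in the tray is not it.

```bash
cat > h.py <<'E'
import numpy as np, cv2
from station import ctrl, viewer
def ray(n,u,v):
    p=viewer.camera_params(n);T=np.array(p["cam_to_world"])
    d=T[:3,:3]@np.array([(u-p["cx"])/p["fx"],-(v-p["cy"])/p["fy"],-1.0]); return T[:3,3],d
def plane(n,u,v,z):
    o,d=ray(n,u,v); return o+d*(z-o[2])/d[2]
def tri(a,b):
    (o1,d1),(o2,d2)=ray(*a),ray(*b)
    A=np.stack([d1,-d2],1); s=np.linalg.lstsq(A,o2-o1,rcond=None)[0]
    p,q=o1+s[0]*d1,o2+s[1]*d2; return (p+q)/2,np.linalg.norm(p-q)
def proj(n,X):
    p=viewer.camera_params(n);T=np.array(p["cam_to_world"])
    c=T[:3,:3].T@(np.array(X)-T[:3,3]); return np.array([p["cx"]+p["fx"]*c[0]/-c[2],p["cy"]-p["fy"]*c[1]/-c[2]])
def mask(im,lo,hi):
    h=cv2.cvtColor(im,cv2.COLOR_RGB2HSV); return cv2.inRange(h,np.array(lo),np.array(hi))
def blobs(m,amin=20):
    n,l,s,c=cv2.connectedComponentsWithStats(m)
    return [(s[i,4],s[i,:4].tolist(),c[i].round(1).tolist()) for i in range(1,n) if s[i,4]>=amin]
E
python3 - <<'E'
from h import *
im=cv2.imread("pics/top0.png")[:,:,::-1].copy(); sc=cv2.imread("pics/scene0.png")[:,:,::-1].copy()
c=[im[215:285,270:420],im[145:235,180:340]]
def up(a,w,h): return cv2.resize(a,(w,h),interpolation=cv2.INTER_CUBIC)
a=np.vstack([up(im[145:235,180:340],560,315),up(sc[190:270,210:370],560,280)])
cv2.imwrite("pics/crop0.png",a[:,:,::-1])
a=up(im[220:330,270:430],640,440);cv2.imwrite("pics/mats.png",a[:,:,::-1])
print("green",blobs(mask(im,(45,120,60),(80,255,255))),blobs(mask(sc,(45,120,60),(80,255,255))))
print("purple",blobs(mask(im,(120,90,30),(150,255,255))),blobs(mask(sc,(120,90,30),(150,255,255))))
m=mask(im,(8,70,130),(20,200,255)); print("cork",blobs(m,200))
for cn in cv2.findContours(m,cv2.RETR_EXTERNAL,cv2.CHAIN_APPROX_NONE)[0]:
    if cv2.contourArea(cn)>500:
        e=cv2.fitEllipse(cn); print(e,plane("top",*e[0],0.003))
E
```

```text
green [(np.int32(74), [45, 140, 3, 29], [45.9, 155.1]), (np.int32(249), [276, 158, 33, 13], [292.1, 164.3]), (np.int32(482), [275, 174, 34, 19], [291.8, 182.2])] [(np.int32(98), [266, 211, 18, 8], [275.5, 214.2]), (np.int32(185), [262, 218, 25, 12], [273.7, 223.7])]
purple [(np.int32(134), [58, 130, 5, 39], [60.1, 149.0]), (np.int32(448), [193, 198, 28, 27], [207.7, 212.3])] [(np.int32(300), [337, 220, 22, 18], [347.5, 228.5]), (np.int32(93), [483, 281, 14, 29], [489.3, 294.8])]
cork [(np.int32(152524), [0, 20, 560, 400], [260.6, 213.9]), (np.int32(1032), [536, 114, 17, 98], [543.3, 164.2])]
((543.8356323242188, 168.4073944091797), (13.45231819152832, 108.38719940185547), 176.1593017578125) [ 0.6422037  -0.69815946  0.003     ]
((271.60595703125, 205.359130859375), (431.0610656738281, 579.8739013671875), 81.48155212402344) [0.5388009  0.04516751 0.003     ]
```

View pics/crop0.png

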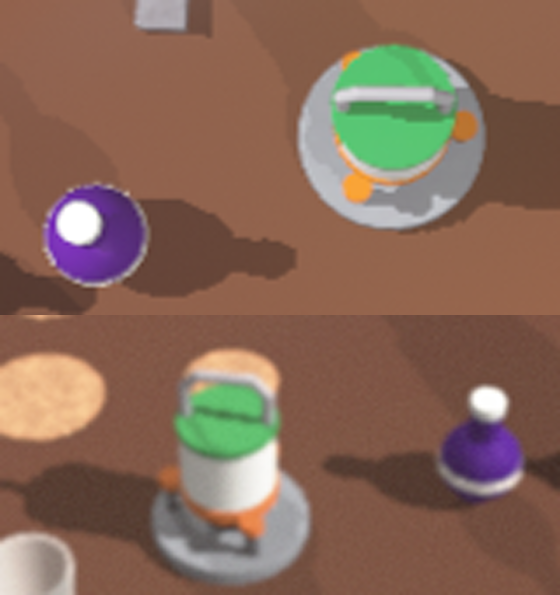

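Run:
```python
from h import *
from scipy.spatial.transform import Rotation as R
im=cv2.imread("pics/top0.png")[:,:,::-1].copy(); sc=cv2.imread("pics/scene0.png")[:,:,::-1].copy()
m=mask(im,(8,70,170),(20,200,255)); m[:220]=0
for cn in cv2.findContours(m,cv2.RETR_EXTERNAL,cv2.CHAIN_APPROX_NONE)[0]:
    if cv2.contourArea(cn)>500:
        (c,ax,_)=cv2.fitEllipse(cn); print("mat",np.round(c,1),np.round(ax,1),plane("top",*c,0.003).round(4))
def circ(m):
    cn=np.vstack(cv2.findContours(m,cv2.RETR_EXTERNAL,cv2.CHAIN_APPROX_NONE)[0]); h=cv2.convexHull(cn); e=cv2.fitEllipse(h); return e
g=mask(im,(45,120,60),(80,255,255)); g[:150]=0;g[200:]=0;g[:,:260]=0
e=circ(g); print("lid",e,plane("top",*e[0],0.137))
g2=mask(sc,(45,120,60),(80,255,255)); g2[240:]=0;g2[:,300:]=0
e2=circ(g2); print("lid sc",e2,plane("scene",*e2[0],0.137))
# dock grey
gr=mask(im,(0,0,90),(180,40,200)); gr[:140]=0;gr[225:]=0;gr[:,:255]=0;gr[:,330:]=0
e=circ(gr); print("dock",e,plane("top",*e[0],0.018))
# purple belly
p=mask(im,(118,70,25),(150,255,255)); p[:190]=0;p[235:]=0;p[:,:180]=0;p[:,240:]=0
e=circ(p); print("belly",e,plane("top",*e[0],0.039))
# caps
for n,I,b in(("top",im,(190,225,190,225)),("scene",sc,(205,225,335,365))):
    w=mask(I,(0,0,170),(180,60,255)); k=np.zeros_like(w);k[b[0]:b[1],b[2]:b[3]]=w[b[0]:b[1],b[2]:b[3]]
    bl=blobs(k,10);print("cap",n,bl)
    for x in bl: print(plane(n,*x[2],0.114))
# handle pixels
for n,I,b in(("top",im,(160,185,270,315)),("scene",sc,(203,214,255,295))):
    w=mask(I,(0,0,150),(180,50,255)); k=np.zeros_like(w);k[b[0]:b[1],b[2]:b[3]]=w[b[0]:b[1],b[2]:b[3]]
    for x in blobs(k,10):print("handle",n,x,plane(n,*x[2],.182))
    if n=="top":
        ys,xs=np.nonzero(k); P=np.array([plane(n,x,y,.182)[:2] for x,y in zip(xs,ys)]); l=cv2.fitLine(P.astype(np.float32),cv2.DIST_L2,0,.01,.01).ravel(); print(l,P.min(0),P.max(0))
s=ctrl.observe(); print(R.from_rotvec(s["tool_rot"]).as_matrix().round(3))
```

```text
mat [390.8 304.8] [36.8 37.9] [ 0.2741 -0.2719  0.003 ]
mat [303.8 257.3] [36.7 36.8] [ 0.3986 -0.042   0.003 ]
mat [374.1 240. ] [44.3 49.3] [ 0.4456 -0.2311  0.003 ]
lid ((291.92742919921875, 175.13766479492188), (34.03242874145508, 34.203514099121094), 168.08880615234375) [ 0.59615322 -0.00910707  0.137     ]
lid sc ((274.4244689941406, 220.0802001953125), (18.247230529785156, 25.32053565979004), 86.3012466430664) [ 0.59950913 -0.00900798  0.137     ]
dock ((291.3472900390625, 183.71359252929688), (52.66615676879883, 53.33004379272461), 76.08109283447266) [ 0.59585468 -0.00827507  0.018     ]
belly ((206.3358917236328, 211.53134155273438), (27.4929141998291, 27.772933959960938), 63.189964294433594) [0.51727693 0.21602807 0.039     ]
cap top [(np.int32(125), [196, 202, 13, 13], [202.0, 208.1])]
[0.51696808 0.21418113 0.114     ]
cap scene [(np.int32(79), [344, 210, 11, 10], [349.4, 214.4])]
[0.51610012 0.21438925 0.114     ]
handle top (np.int32(28), [303, 161, 11, 9], [308.5, 165.8]) [ 0.60990804 -0.04804485  0.182     ]
handle top (np.int32(238), [270, 163, 40, 22], [282.8, 172.7]) [0.59318956 0.01274283 0.182     ]
[ 0.15323439 -0.9881899   0.5948428   0.00611086] [ 0.56604365 -0.0586655 ] [0.62147953 0.04308728]
handle scene (np.int32(78), [264, 206, 25, 8], [276.3, 208.4]) [ 0.59666136 -0.00282708  0.182     ]
[[-0.001 -0.965  0.262]
 [-0.002  0.262  0.965]
 [-1.     0.    -0.002]]
```

View pics/mats.png

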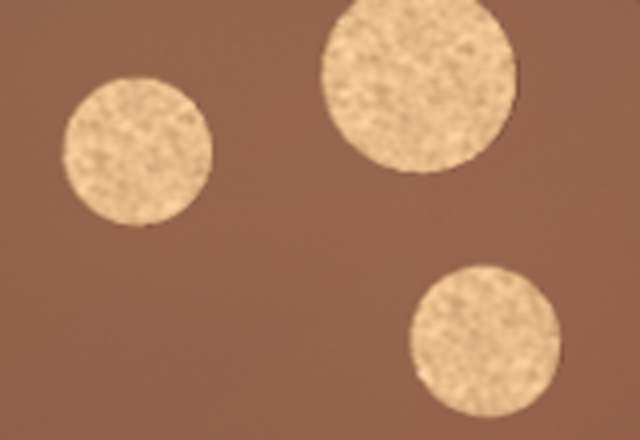

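Run:
```python
from h import *
im=cv2.imread("pics/top0.png")[:,:,::-1].copy()
m=mask(im,(8,70,170),(20,200,255)); m[:208]=0;m[270:]=0;m[:,:345]=0;m[:,405:]=0
c=max(cv2.findContours(m,cv2.RETR_EXTERNAL,cv2.CHAIN_APPROX_NONE)[0],key=cv2.contourArea); e=cv2.fitEllipse(c); print(e,plane("top",*e[0],.003))
np.set_printoptions(linewidth=200)
h=cv2.cvtColor(im,cv2.COLOR_RGB2HSV)
print(h[164:182,272:314,1])
k=mask(im,(0,0,120),(180,60,255)); K=np.zeros_like(k); K[165:181,275:307]=k[165:181,275:307]
print(blobs(K,5))
ys,xs=np.nonzero(K); P=np.array([plane("top",x,y,.182)[:2] for x,y in zip(xs,ys)])
l=cv2.fitLine(P.astype(np.float32),cv2.DIST_L2,0,.01,.01).ravel(); print(l,P.min(0),P.max(0),np.degrees(np.arctan2(l[0],l[1])))
```

```text
((374.122314453125, 238.64300537109375), (47.483978271484375, 48.49733352661133), 119.091064453125) [ 0.44909452 -0.23119775  0.003     ]
[[113  78  13   8   9  51 153 112 142 142 142 142 142 142 143 142 142 143 142 142 142 142 143 142 141 138 137 137 137 140 141 142 142 115  47  10   4  26  83 114 113 117]
 [ 71  14   9   9  10  37 113 143 142 142 142 143 142 142 144 143 144 142 142 142 144 144 144 144 142 141 139 139 138 140 143 142 142 142 117  48   8   6  17  83 114 113]
 [ 11  10   9   7  28 104 142 142 142 142 144 144 144 142 143 143 142 142 142 142 142 142 142 144 142 141 139 139 139 138 140 143 144 142 142 112  20   9   6  15  90 115]
 [  8   9   9   9  54 145 144 144 142 142 142 142 144 143 144 143 144 141 142 142 142 142 142 144 144 142 141 139 138 139 139 142 142 142 142 117  43   9   8   6  26 102]
 [  9   9   7  27 104 142 142 142 144 141 137 138 139 140 139 139 137 137 138 138 138 139 139 140 142 141 142 141 139 138 138 140 143 141 142 143  75   8   8   9   6  37]
 [ 10   7   9  48 141 135 124 115  95  77  71  72  74  74  74  74  74  75  75  75  74  75  75  82  94  94  
[... 1628 characters left out ...]
 142 142 142 140 142 142 142 142 142 142 141 141 141 141 141 141 141 138 130 131 129 131 129 131 130 131 131 129 137 142 139 111 165 188 188 187]
 [  7   7  18  84 142 142 142 142 142 142 140 142 142 142 142 142 140 141 141 141 142 140 141 142 141 141 141 141 140 141 141 141 141 142 141 139 137 115 179 190 188 187]
 [  9   9   9  72 142 142 142 142 142 143 142 142 140 142 142 140 142 141 143 142 142 142 143 142 143 141 141 141 141 140 142 141 141 142 141 140 123 126 188 186 188 188]]
[(np.int32(9), [275, 165, 3, 5], [275.6, 166.4]), (np.int32(140), [275, 170, 32, 8], [290.4, 172.0])]
[ 0.04396388  0.9990331   0.59579057 -0.00315695] [ 0.58295975 -0.04210049] [0.61171644 0.03129007] 2.5197566
```

Chosen: mat (375,239), the only 48 px disc, at (0.449,-0.231). The tub on the orange ring is at about (0.597,-0.009) with its bar along y, and the purple flask at about (0.517,0.215). The crops confirm all three. Now I start the reach.

```bash
python3 -m inch '[{"dx":3,"dy":-2,"dz":0.6,"az":-0.07,"jaw":1},{"dx":6,"dy":-5,"dz":1.2,"az":-0.14,"jaw":1},{"dx":9,"dy":-8,"dz":1.8,"az":-0.21,"jaw":1},{"dx":12,"dy":-11,"dz":2.4,"az":-0.28,"jaw":1},{"dx":15,"dy":-14,"dz":3,"az":-0.35,"jaw":1}]'
python3 -m inch '[{"dx":3,"dy":-3,"dz":0.4,"az":-0.07,"jaw":1},{"dx":6,"dy":-6,"dz":0.8,"az":-0.14,"jaw":1},{"dx":9,"dy":-9,"dz":1.2,"az":-0.21,"jaw":1},{"dx":12,"dy":-12,"dz":1.6,"az":-0.28,"jaw":1},{"dx":15,"dy":-15,"dz":2,"az":-0.35,"jaw":1}]'
```

```text
invalid input at $[0]: expected keys dx, dy, dz, ax, ay, az, jaw
invalid input at $[0]: expected keys dx, dy, dz, ax, ay, az, jaw
```

```bash
python3 -m inch '[{"dx":3,"dy":-2,"dz":0.6,"ax":0,"ay":0,"az":-0.07,"jaw":1},{"dx":6,"dy":-5,"dz":1.2,"ax":0,"ay":0,"az":-0.14,"jaw":1},{"dx":9,"dy":-8,"dz":1.8,"ax":0,"ay":0,"az":-0.21,"jaw":1},{"dx":12,"dy":-11,"dz":2.4,"ax":0,"ay":0,"az":-0.28,"jaw":1},{"dx":15,"dy":-14,"dz":3,"ax":0,"ay":0,"az":-0.35,"jaw":1}]'
```

```text
clock: 0.6
tcp_pos: [0.321, 0.4857, 0.2611]
tool_rot: [-0.744, 1.441, 0.743]
force: [0.4, 0.4, -0.0]
opening: 0.998
```

```bash
python3 -m inch '[{"dx":3,"dy":-3,"dz":0,"ax":0,"ay":0,"az":-0.07,"jaw":1},{"dx":6,"dy":-6,"dz":0,"ax":0,"ay":0,"az":-0.14,"jaw":1},{"dx":9,"dy":-9,"dz":0,"ax":0,"ay":0,"az":-0.21,"jaw":1},{"dx":12,"dy":-12.5,"dz":0,"ax":0,"ay":0,"az":-0.28,"jaw":1},{"dx":15,"dy":-16,"dz":0,"ax":0,"ay":0,"az":-0.35,"jaw":1}]'
python3 -m inch '[{"dx":2,"dy":-4,"dz":0,"ax":0,"ay":0,"az":-0.07,"jaw":1},{"dx":4,"dy":-8,"dz":0,"ax":0,"ay":0,"az":-0.14,"jaw":1},{"dx":6,"dy":-12,"dz":0,"ax":0,"ay":0,"az":-0.21,"jaw":1},{"dx":8,"dy":-16,"dz":0,"ax":0,"ay":0,"az":-0.28,"jaw":1},{"dx":10,"dy":-20,"dz":0,"ax":0,"ay":0,"az":-0.35,"jaw":1}]'
python3 -m inch '[{"dx":0.6,"dy":-4,"dz":0,"ax":0,"ay":0,"az":-0.07,"jaw":1},{"dx":1.3,"dy":-8,"dz":0,"ax":0,"ay":0,"az":-0.14,"jaw":1},{"dx":2,"dy":-11,"dz":0,"ax":0,"ay":0,"az":-0.2,"jaw":1},{"dx":2.7,"dy":-13.6,"dz":0,"ax":0,"ay":0,"az":-0.255,"jaw":1},{"dx":2.7,"dy":-13.6,"dz":0,"ax":0,"ay":0,"az":-0.255,"jaw":1}]'
python3 - <<'E'
from h import *
from scipy.spatial.transform import Rotation as R
print(R.from_rotvec(ctrl.observe()["tool_rot"]).as_matrix().round(3))
im=viewer.snapshot("scene");t=viewer.snapshot("top")
a=np.vstack([cv2.resize(x,(600,300)) for x in (im[120:270,150:450],t[100:250,150:450])]); cv2.imwrite("pics/a1.png",a[:,:,::-1])
E
```

```text
clock: 1.1
tcp_pos: [0.4708, 0.3258, 0.261]
tool_rot: [-0.473, 1.519, 0.473]
force: [1.1, 0.4, -0.3]
opening: 1.0
clock: 1.6
tcp_pos: [0.5703, 0.1256, 0.261]
tool_rot: [-0.199, 1.562, 0.199]
force: [0.7, 0.1, -0.4]
opening: 0.999
clock: 2.1
tcp_pos: [0.5975, -0.0143, 0.261]
tool_rot: [0.004, 1.571, -0.008]
force: [-0.1, -0.3, -0.1]
opening: 1.001
[[-0.     0.008  1.   ]
 [-0.003  1.    -0.008]
 [-1.    -0.003 -0.   ]]
```

View pics/a1.png

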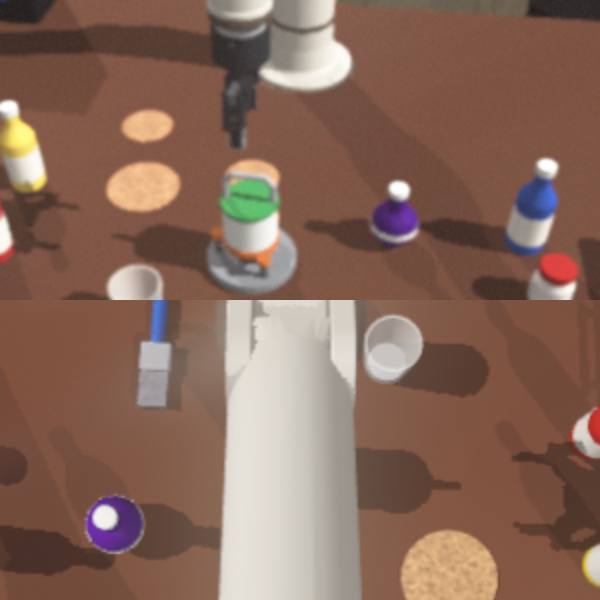

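The gripper (crop pixel (238,145)) hangs just behind and above the bar at (250,182), with its jaws along x. Next I descend.

```bash
python3 -m inch '[{"dx":0,"dy":0.3,"dz":-2,"ax":0,"ay":0,"az":0,"jaw":1},{"dx":0,"dy":0.6,"dz":-4,"ax":0,"ay":0,"az":0,"jaw":1},{"dx":0,"dy":0.6,"dz":-6,"ax":0,"ay":0,"az":0,"jaw":1},{"dx":0,"dy":0.6,"dz":-7.5,"ax":0,"ay":0,"az":0,"jaw":1},{"dx":0,"dy":0.6,"dz":-7.5,"ax":0,"ay":0,"az":0,"jaw":1}]'
python3 - <<'E'
from h import *
im=viewer.snapshot("scene");t=viewer.snapshot("top")
cv2.imwrite("pics/a2.png",cv2.resize(im[150:270,200:360],(800,600),interpolation=cv2.INTER_CUBIC)[:,:,::-1])
E
```

```text
clock: 2.7
tcp_pos: [0.5952, -0.001, 0.1838]
tool_rot: [-0.002, 1.576, 0.003]
force: [-1.0, 0.7, 0.1]
opening: 1.002
```

View pics/a2.png

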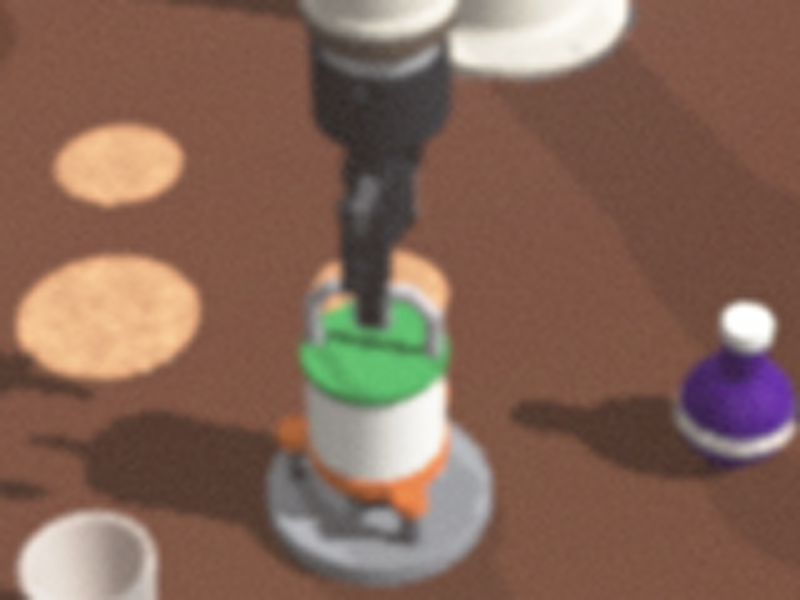

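The finger is centred on the handle (370 against bar ends 308 and 440). I go down 2 cm and close.

```bash
python3 -m inch '[{"dx":0,"dy":-0.2,"dz":-1,"ax":0,"ay":0,"az":0,"jaw":1},{"dx":0,"dy":-0.3,"dz":-2.1,"ax":0,"ay":0,"az":0,"jaw":1},{"dx":0,"dy":-0.3,"dz":-2.1,"ax":0,"ay":0,"az":0,"jaw":1},{"dx":0,"dy":-0.3,"dz":-2.1,"ax":0,"ay":0,"az":0,"jaw":1},{"dx":0,"dy":-0.3,"dz":-2.1,"ax":0,"ay":0,"az":0,"jaw":0.5}]'
python3 -m inch '[{"dx":0,"dy":0,"dz":0,"ax":0,"ay":0,"az":0,"jaw":0.3},{"dx":0,"dy":0,"dz":0,"ax":0,"ay":0,"az":0,"jaw":0.2},{"dx":0,"dy":0,"dz":0,"ax":0,"ay":0,"az":0,"jaw":0},{"dx":0,"dy":0,"dz":0,"ax":0,"ay":0,"az":0,"jaw":0},{"dx":0,"dy":0,"dz":0,"ax":0,"ay":0,"az":0,"jaw":0}]'
python3 -m inch '[{"dx":0,"dy":0,"dz":0,"ax":0,"ay":0,"az":0,"jaw":0},{"dx":0,"dy":0,"dz":0,"ax":0,"ay":0,"az":0,"jaw":0},{"dx":0,"dy":0,"dz":0,"ax":0,"ay":0,"az":0,"jaw":0},{"dx":0,"dy":0,"dz":0,"ax":0,"ay":0,"az":0,"jaw":0},{"dx":0,"dy":0,"dz":0,"ax":0,"ay":0,"az":0,"jaw":0}]'
python3 - <<'E'
from h import *
im=viewer.snapshot("scene")
cv2.imwrite("pics/a3.png",cv2.resize(im[150:270,200:360],(800,600),interpolation=cv2.INTER_CUBIC)[:,:,::-1])
E
```

```text
clock: 3.3
tcp_pos: [0.5973, -0.0057, 0.1656]
tool_rot: [-0.001, 1.57, 0.001]
force: [-0.0, -0.2, -0.2]
opening: 0.858
clock: 3.8
tcp_pos: [0.5969, -0.0057, 0.1655]
tool_rot: [-0.001, 1.571, 0.001]
force: [-0.5, -0.3, 0.8]
opening: 0.093
clock: 4.3
tcp_pos: [0.597, -0.0057, 0.1654]
tool_rot: [-0.001, 1.571, 0.001]
force: [-3.0, 0.0, 4.3]
opening: 0.096
```

View pics/a3.png

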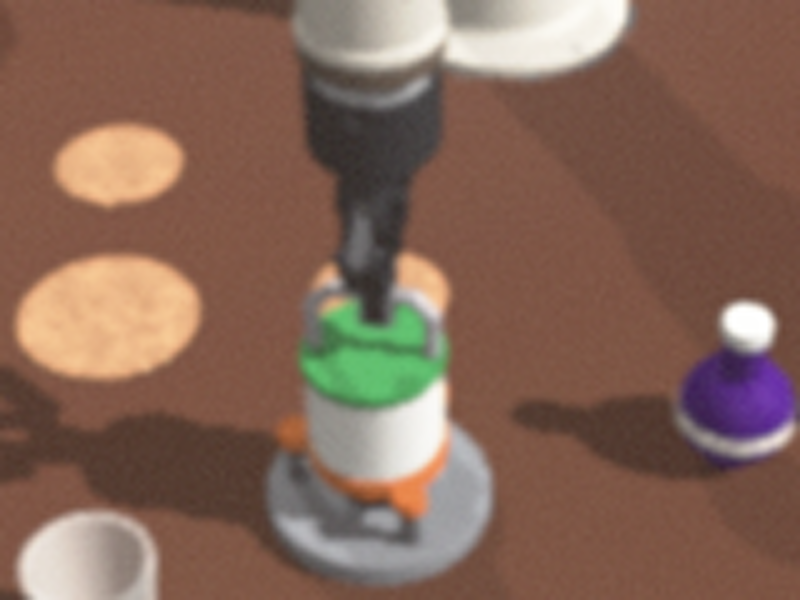

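The jaws stopped at about 8–10 mm on the bar, so it is gripped. I lift straight up and check.

```bash
python3 -m inch '[{"dx":0,"dy":0,"dz":0.5,"ax":0,"ay":0,"az":0,"jaw":0},{"dx":0,"dy":0,"dz":1,"ax":0,"ay":0,"az":0,"jaw":0},{"dx":0,"dy":0,"dz":2,"ax":0,"ay":0,"az":0,"jaw":0},{"dx":0,"dy":0,"dz":3,"ax":0,"ay":0,"az":0,"jaw":0},{"dx":0,"dy":0,"dz":4,"ax":0,"ay":0,"az":0,"jaw":0}]'
python3 - <<'E'
from h import *
im=viewer.snapshot("scene")
cv2.imwrite("pics/a4.png",cv2.resize(im[150:270,200:360],(800,600),interpolation=cv2.INTER_CUBIC)[:,:,::-1])
E
```

```text
clock: 4.85
tcp_pos: [0.5974, -0.0056, 0.2064]
tool_rot: [-0.001, 1.57, 0.001]
force: [0.9, 0.4, -2.8]
opening: 0.093
```

View pics/a4.png

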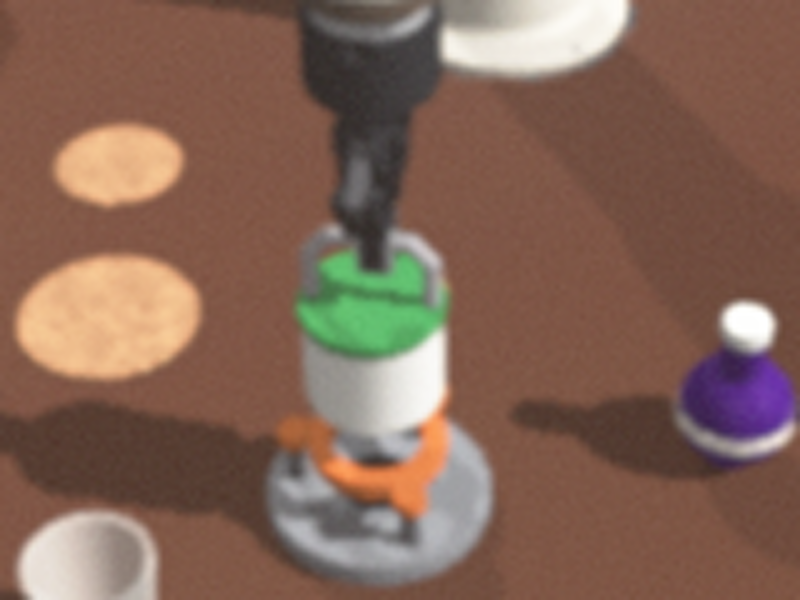

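The tub hangs upright, clear of the ring (base near crop row 425, ring at 460). I carry it to the mat with a smooth speed profile.

```bash
python3 - <<'E'
from h import *
sc=cv2.imread("pics/scene0.png")[:,:,::-1].copy()
m=mask(sc,(8,70,150),(20,200,255)); m[:195]=0;m[230:]=0;m[:,:195]=0;m[:,250:]=0
c=max(cv2.findContours(m,cv2.RETR_EXTERNAL,cv2.CHAIN_APPROX_NONE)[0],key=cv2.contourArea); e=cv2.fitEllipse(c); print(e,plane("scene",*e[0],.003))
E
python3 -m inch '[{"dx":-0.5,"dy":-0.7,"dz":0,"ax":0,"ay":0,"az":0,"jaw":0},{"dx":-1.5,"dy":-2.2,"dz":0,"ax":0,"ay":0,"az":0,"jaw":0},{"dx":-3,"dy":-4.5,"dz":0,"ax":0,"ay":0,"az":0,"jaw":0},{"dx":-4.6,"dy":-7,"dz":0,"ax":0,"ay":0,"az":0,"jaw":0},{"dx":-6.2,"dy":-9.5,"dz":0,"ax":0,"ay":0,"az":0,"jaw":0}]'
python3 -m inch '[{"dx":-1.6,"dy":-2.4,"dz":0,"ax":0,"ay":0,"az":0,"jaw":0},{"dx":-3.2,"dy":-4.8,"dz":0,"ax":0,"ay":0,"az":0,"jaw":0},{"dx":-4.8,"dy":-7.2,"dz":0,"ax":0,"ay":0,"az":0,"jaw":0},{"dx":-6.2,"dy":-9.3,"dz":0,"ax":0,"ay":0,"az":0,"jaw":0},{"dx":-7.2,"dy":-10.8,"dz":0,"ax":0,"ay":0,"az":0,"jaw":0}]'
python3 -m inch '[{"dx":-0.8,"dy":-1.3,"dz":0,"ax":0,"ay":0,"az":0,"jaw":0},{"dx":-1.3,"dy":-2,"dz":0,"ax":0,"ay":0,"az":0,"jaw":0},{"dx":-1.3,"dy":-2,"dz":0,"ax":0,"ay":0,"az":0,"jaw":0},{"dx":-1.3,"dy":-2,"dz":-1,"ax":0,"ay":0,"az":0,"jaw":0},{"dx":-1.3,"dy":-2,"dz":-2,"ax":0,"ay":0,"az":0,"jaw":0}]'
python3 - <<'E'
from h import *
im=viewer.snapshot("scene");t=viewer.snapshot("top")
a=np.hstack([cv2.resize(x,(400,400),interpolation=cv2.INTER_CUBIC) for x in (im[140:260,150:270],t[150:300,300:450])]); cv2.imwrite("pics/a5.png",a[:,:,::-1])
E
```

```text
((221.2859344482422, 212.876708984375), (24.81043243408203, 37.55413818359375), 82.73304748535156) [ 0.448876   -0.23198442  0.003     ]
clock: 5.4
tcp_pos: [0.5327, -0.103, 0.2046]
tool_rot: [-0.0, 1.573, -0.0]
force: [1.2, -0.2, -2.9]
opening: 0.096
clock: 5.9
tcp_pos: [0.4597, -0.2116, 0.2048]
tool_rot: [0.002, 1.573, -0.002]
force: [-0.4, 0.2, -2.9]
opening: 0.089
clock: 6.4
tcp_pos: [0.4506, -0.2277, 0.1846]
tool_rot: [-0.002, 1.57, 0.002]
force: [0.6, 0.7, -2.6]
opening: 0.09
```

View pics/a5.png

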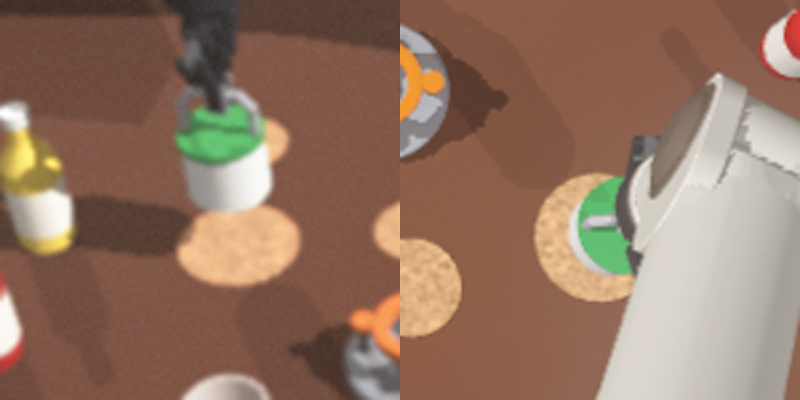

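The tub is over the mat. Its lean in the image matches the perspective lean of the upright yellow bottle. I lower it.

```bash
python3 -m inch '[{"dx":0,"dy":-0.2,"dz":-1.5,"ax":0,"ay":0,"az":0,"jaw":0},{"dx":-0.1,"dy":-0.2,"dz":-3,"ax":0,"ay":0,"az":0,"jaw":0},{"dx":-0.1,"dy":-0.2,"dz":-4.5,"ax":0,"ay":0,"az":0,"jaw":0},{"dx":-0.1,"dy":-0.2,"dz":-6,"ax":0,"ay":0,"az":0,"jaw":0},{"dx":-0.1,"dy":-0.2,"dz":-6.6,"ax":0,"ay":0,"az":0,"jaw":0}]'
python3 -m inch '[{"dx":0,"dy":0,"dz":-0.3,"ax":0,"ay":0,"az":0,"jaw":0},{"dx":0,"dy":0,"dz":-0.6,"ax":0,"ay":0,"az":0,"jaw":0},{"dx":0,"dy":0,"dz":-0.8,"ax":0,"ay":0,"az":0,"jaw":0},{"dx":0,"dy":0,"dz":-1.0,"ax":0,"ay":0,"az":0,"jaw":0},{"dx":0,"dy":0,"dz":-1.0,"ax":0,"ay":0,"az":0,"jaw":0}]'
```

```text
clock: 7.0
tcp_pos: [0.4484, -0.2296, 0.1177]
tool_rot: [-0.001, 1.573, 0.003]
force: [-0.4, 0.2, -1.8]
opening: 0.093
clock: 7.5
tcp_pos: [0.4492, -0.2307, 0.1094]
tool_rot: [-0.001, 1.571, 0.001]
force: [0.3, 0.0, -2.9]
opening: 0.086
```

```bash
python3 -m inch '[{"dx":0,"dy":0,"dz":-0.1,"ax":0,"ay":0,"az":0,"jaw":0},{"dx":0,"dy":0,"dz":-0.2,"ax":0,"ay":0,"az":0,"jaw":0},{"dx":0,"dy":0,"dz":-0.25,"ax":0,"ay":0,"az":0,"jaw":0},{"dx":0,"dy":0,"dz":-0.3,"ax":0,"ay":0,"az":0,"jaw":0},{"dx":0,"dy":0,"dz":-0.3,"ax":0,"ay":0,"az":0,"jaw":0}]'
```

```text
clock: 8.0
tcp_pos: [0.4491, -0.2308, 0.1067]
tool_rot: [-0.001, 1.571, 0.001]
force: [-1.8, 1.2, 1.7]
opening: 0.097
```

Contact: the z force went from -2.9 to +1.7 N. I open the jaws gently.

```bash
python3 -m inch '[{"dx":0,"dy":0,"dz":0,"ax":0,"ay":0,"az":0,"jaw":0.15},{"dx":0,"dy":0,"dz":0,"ax":0,"ay":0,"az":0,"jaw":0.3},{"dx":0,"dy":0,"dz":0,"ax":0,"ay":0,"az":0,"jaw":0.5},{"dx":0,"dy":0,"dz":0,"ax":0,"ay":0,"az":0,"jaw":0.5},{"dx":0,"dy":0,"dz":0,"ax":0,"ay":0,"az":0,"jaw":0.5}]'
python3 - <<'E'
from h import *
im=viewer.snapshot("scene")
cv2.imwrite("pics/a6.png",cv2.resize(im[140:260,150:270],(600,600),interpolation=cv2.INTER_CUBIC)[:,:,::-1])
E
```

```text
clock: 8.5
tcp_pos: [0.4493, -0.2307, 0.1064]
tool_rot: [-0.001, 1.57, 0.001]
force: [-0.3, -0.2, -0.5]
opening: 0.501
```

View pics/a6.png

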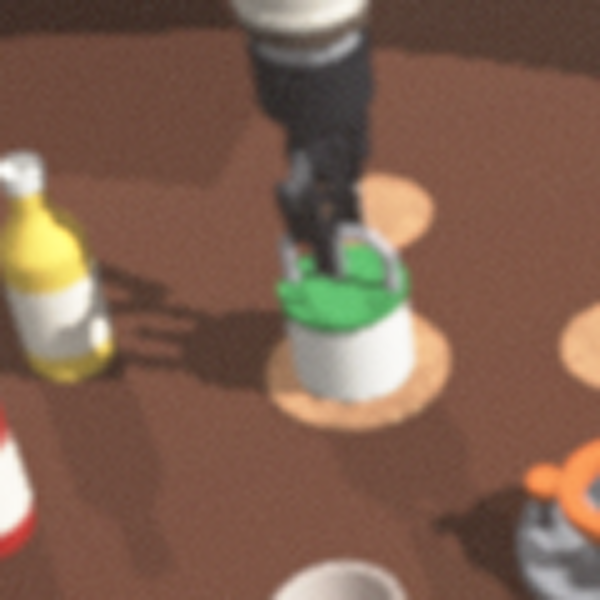

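The tub stands on the mat with the jaws open. I rise straight up to z 0.24, then check the tub.

```bash
python3 -m inch '[{"dx":0,"dy":0,"dz":1,"ax":0,"ay":0,"az":0,"jaw":0.6},{"dx":0,"dy":0,"dz":3,"ax":0,"ay":0,"az":0,"jaw":0.6},{"dx":0,"dy":0,"dz":6,"ax":0,"ay":0,"az":0,"jaw":0.6},{"dx":0,"dy":0,"dz":10,"ax":0,"ay":0,"az":0,"jaw":0.6},{"dx":0,"dy":0,"dz":14,"ax":0,"ay":0,"az":0,"jaw":0.6}]'
python3 -m inch '[{"dx":1,"dy":3.5,"dz":0,"ax":0,"ay":0,"az":0,"jaw":1},{"dx":2,"dy":7.5,"dz":0,"ax":0,"ay":0,"az":0,"jaw":1},{"dx":3,"dy":12,"dz":0,"ax":0,"ay":0,"az":0,"jaw":1},{"dx":3,"dy":16.5,"dz":0,"ax":0,"ay":0,"az":0,"jaw":1},{"dx":4,"dy":20.5,"dz":0,"ax":0,"ay":0,"az":0,"jaw":1}]'
python3 -m inch '[{"dx":0,"dy":4,"dz":0,"ax":0,"ay":0,"az":0,"jaw":1},{"dx":0,"dy":6,"dz":0,"ax":0,"ay":0,"az":0,"jaw":1},{"dx":0,"dy":6,"dz":0,"ax":0,"ay":0,"az":0,"jaw":1},{"dx":0,"dy":6,"dz":0,"ax":0,"ay":0,"az":0,"jaw":1},{"dx":0,"dy":6,"dz":0,"ax":0,"ay":0,"az":0,"jaw":1}]'
python3 - <<'E'
from h import *
im=viewer.snapshot("scene");t=viewer.snapshot("top")
cv2.imwrite("pics/t7.png",t[:,:,::-1]);cv2.imwrite("pics/s7.png",im[:,:,::-1])
a=np.hstack([cv2.resize(x,(400,400),interpolation=cv2.INTER_CUBIC) for x in (im[160:280,190:310],t[150:300,250:400])]); cv2.imwrite("pics/a7.png",a[:,:,::-1])
E
```

```text
clock: 9.05
tcp_pos: [0.4486, -0.2306, 0.2482]
tool_rot: [-0.001, 1.571, 0.001]
force: [1.3, -0.2, -0.8]
opening: 0.599
clock: 9.55
tcp_pos: [0.4883, -0.0236, 0.2472]
tool_rot: [-0.001, 1.57, 0.001]
force: [1.1, -0.1, 0.2]
opening: 1.003
clock: 10.05
tcp_pos: [0.4892, 0.0328, 0.2467]
tool_rot: [0.0, 1.57, -0.001]
force: [-0.1, -1.2, 0.3]
opening: 1.0
```

View pics/a7.png

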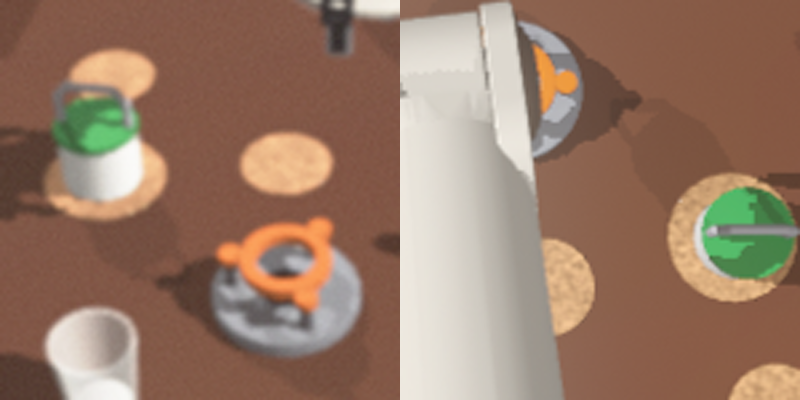

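Run:
```python
from h import *
t=cv2.imread("pics/t7.png")[:,:,::-1].copy();s=cv2.imread("pics/s7.png")[:,:,::-1].copy()
def hull(m,b):
    k=np.zeros_like(m);k[b[0]:b[1],b[2]:b[3]]=m[b[0]:b[1],b[2]:b[3]]
    return cv2.fitEllipse(cv2.convexHull(np.vstack(cv2.findContours(k,cv2.RETR_EXTERNAL,cv2.CHAIN_APPROX_NONE)[0])))
e=hull(mask(t,(45,100,50),(80,255,255)),(210,270,350,405));print("lid top",e,plane("top",*e[0],.078))
e=hull(mask(s,(45,100,50),(80,255,255)),(180,215,195,240));print("lid sc",e,plane("scene",*e[0],.078))
o=mask(s,(5,150,120),(18,255,255));k=np.zeros_like(o);k[220:260,250:295]=o[220:260,250:295]
cs,h=cv2.findContours(k,cv2.RETR_CCOMP,cv2.CHAIN_APPROX_NONE)
for c,hh in zip(cs,h[0]):
    if len(c)>8:
        e=cv2.fitEllipse(c);print("ring",hh[3],e,plane("scene",*e[0],.062),plane("scene",*e[0],.048))
# lug tips
print("orange",blobs(k))
print(plane("top",286.15,209.3,0))
```

```text
lid top ((380.30950927734375, 236.89466857910156), (33.339080810546875, 34.67567825317383), 123.97296905517578) [ 0.4488382 -0.2338633  0.078    ]
lid sc ((217.8677520751953, 197.7147216796875), (14.328600883483887, 21.655649185180664), 88.34085083007812) [ 0.45414179 -0.23367002  0.078     ]
ring -1 ((274.701171875, 237.4876708984375), (24.863115310668945, 33.2539176940918), 85.51100158691406) [ 0.59930044 -0.00999958  0.062     ] [ 0.585887   -0.01263281  0.048     ]
ring 0 ((275.32794189453125, 237.5425262451172), (12.317537307739258, 20.506275177001953), 86.12004089355469) [ 0.59925394 -0.00801597  0.062     ] [ 0.58583974 -0.01061687  0.048     ]
orange [(np.int32(419), [255, 225, 35, 28], [274.4, 237.1])]
[0.52847353 0.00565991 0.        ]
```

Tub centre is about (0.45,-0.234), roughly 3 mm from mat centre. It is upright and free. Ring centre is about (0.597,-0.008). Next, the flask at (0.517,0.215).

```bash
python3 -m inch '[{"dx":0.5,"dy":3,"dz":-0.5,"ax":0,"ay":0,"az":0,"jaw":1},{"dx":1,"dy":7,"dz":-1,"ax":0,"ay":0,"az":0,"jaw":1},{"dx":1.8,"dy":11,"dz":-2,"ax":0,"ay":0,"az":0,"jaw":1},{"dx":2.4,"dy":15,"dz":-3,"ax":0,"ay":0,"az":0,"jaw":1},{"dx":2.8,"dy":18,"dz":-4,"ax":0,"ay":0,"az":0,"jaw":1}]'
python3 -m inch '[{"dx":0,"dy":0,"dz":0,"ax":0,"ay":0,"az":0,"jaw":1},{"dx":0,"dy":0,"dz":0,"ax":0,"ay":0,"az":0,"jaw":1},{"dx":0,"dy":0,"dz":-1,"ax":0,"ay":0,"az":0,"jaw":1},{"dx":0,"dy":0,"dz":-1.5,"ax":0,"ay":0,"az":0,"jaw":1},{"dx":0,"dy":0,"dz":-1.5,"ax":0,"ay":0,"az":0,"jaw":1}]'
python3 - <<'E'
from h import *
im=viewer.snapshot("scene")
cv2.imwrite("pics/a8.png",cv2.resize(im[150:270,280:440],(800,600),interpolation=cv2.INTER_CUBIC)[:,:,::-1])
E
```

```text
clock: 10.65
tcp_pos: [0.5176, 0.2161, 0.2061]
tool_rot: [0.0, 1.57, 0.001]
force: [0.2, -0.1, -0.6]
opening: 0.999
clock: 11.15
tcp_pos: [0.5166, 0.2126, 0.1903]
tool_rot: [-0.0, 1.572, -0.002]
force: [-0.4, -0.8, 0.2]
opening: 1.0
```

View pics/a8.png

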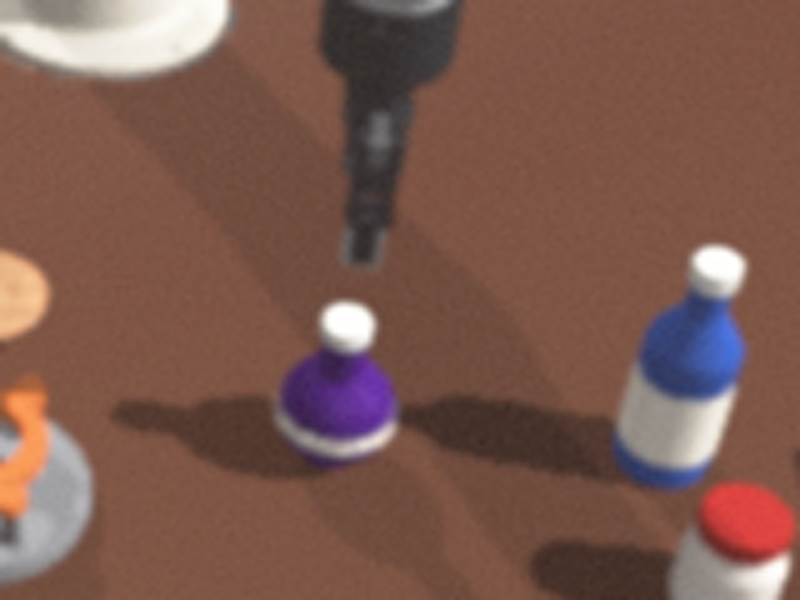

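```bash
python3 -m inch '[{"dx":0,"dy":0,"dz":-2,"ax":0,"ay":0,"az":0,"jaw":1},{"dx":0,"dy":0,"dz":-4,"ax":0,"ay":0,"az":0,"jaw":1},{"dx":0,"dy":0,"dz":-6,"ax":0,"ay":0,"az":0,"jaw":1},{"dx":0,"dy":0,"dz":-8,"ax":0,"ay":0,"az":0,"jaw":1},{"dx":0,"dy":0,"dz":-9,"ax":0,"ay":0,"az":0,"jaw":1}]'
python3 -m inch '[{"dx":0,"dy":0,"dz":-1,"ax":0,"ay":0,"az":0,"jaw":1},{"dx":0,"dy":0,"dz":-1.9,"ax":0,"ay":0,"az":0,"jaw":1},{"dx":0,"dy":0,"dz":-1.9,"ax":0,"ay":0,"az":0,"jaw":1},{"dx":0,"dy":0,"dz":-1.9,"ax":0,"ay":0,"az":0,"jaw":1},{"dx":0,"dy":0,"dz":-1.9,"ax":0,"ay":0,"az":0,"jaw":1}]'
python3 - <<'E'
from h import *
im=viewer.snapshot("scene")
cv2.imwrite("pics/a9.png",cv2.resize(im[170:260,300:420],(800,600),interpolation=cv2.INTER_CUBIC)[:,:,::-1])
for z in(.19,.114): print(proj("scene",(.517,.215,z)))
E
```

```text
clock: 11.7
tcp_pos: [0.5164, 0.2136, 0.1]
tool_rot: [-0.001, 1.572, -0.0]
force: [-0.2, -0.1, 0.2]
opening: 1.001
clock: 12.2
tcp_pos: [0.5176, 0.2146, 0.083]
tool_rot: [-0.0, 1.57, 0.001]
force: [0.3, -1.1, 0.6]
opening: 0.997
[352.29367021 195.85908287]
[349.5897451  214.61010652]
```

View pics/a9.png

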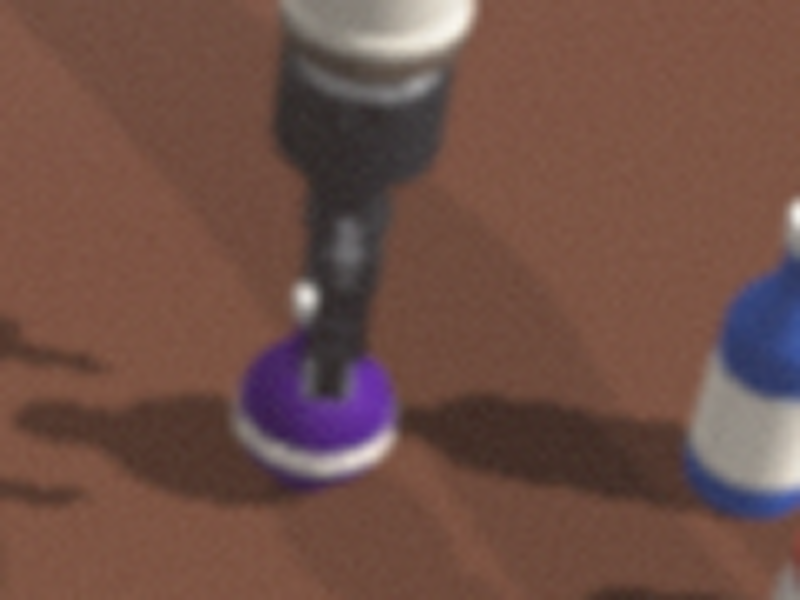

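Run:
```python
from h import *
for y in(.2146,.21):
  for x in (.56,.574): print(y,x,proj("scene",(x,y,.083)),proj("scene",(x,y,.096)),proj("scene",(x,y,.13)))
```

```text
0.2146 0.56 [348.05583501 231.22644556] [348.49495271 228.22520337] [349.67451602 220.16322997]
0.2146 0.574 [347.93147473 234.40561885] [348.37355678 231.40137931] [349.56136558 223.32943408]
0.21 0.56 [346.56071266 231.07626673] [346.98864658 228.07532166] [348.1381535  220.01424745]
0.21 0.574 [346.42328251 234.25263636] [346.85398366 231.2486772 ] [348.01119885 223.17758834]
```

The finger tip at px (349,229) matches the model for y≈0.215, so it is centred on the neck. I lower 3 mm and close.

```bash
python3 -m inch '[{"dx":0,"dy":-0.1,"dz":-0.3,"ax":0,"ay":0,"az":0,"jaw":0.8},{"dx":0,"dy":-0.1,"dz":-0.3,"ax":0,"ay":0,"az":0,"jaw":0.6},{"dx":0,"dy":-0.1,"dz":-0.3,"ax":0,"ay":0,"az":0,"jaw":0.4},{"dx":0,"dy":-0.1,"dz":-0.3,"ax":0,"ay":0,"az":0,"jaw":0.3},{"dx":0,"dy":-0.1,"dz":-0.3,"ax":0,"ay":0,"az":0,"jaw":0.2}]'
python3 -m inch '[{"dx":0,"dy":0,"dz":0,"ax":0,"ay":0,"az":0,"jaw":0},{"dx":0,"dy":0,"dz":0,"ax":0,"ay":0,"az":0,"jaw":0},{"dx":0,"dy":0,"dz":0,"ax":0,"ay":0,"az":0,"jaw":0},{"dx":0,"dy":0,"dz":0,"ax":0,"ay":0,"az":0,"jaw":0},{"dx":0,"dy":0,"dz":0,"ax":0,"ay":0,"az":0,"jaw":0}]'
```

```text
clock: 12.75
tcp_pos: [0.517, 0.2134, 0.0795]
tool_rot: [-0.001, 1.571, 0.001]
force: [-1.0, 0.5, 2.0]
opening: 0.336
clock: 13.25
tcp_pos: [0.517, 0.2135, 0.0795]
tool_rot: [-0.001, 1.571, 0.001]
force: [-1.7, 1.6, 5.5]
opening: 0.333
```

The opening is 28 mm, so it is on the neck. I lift.

```bash
python3 -m inch '[{"dx":0,"dy":0,"dz":0.5,"ax":0,"ay":0,"az":0,"jaw":0},{"dx":0,"dy":0,"dz":2,"ax":0,"ay":0,"az":0,"jaw":0},{"dx":0,"dy":0,"dz":5,"ax":0,"ay":0,"az":0,"jaw":0},{"dx":0,"dy":0,"dz":8,"ax":0,"ay":0,"az":0,"jaw":0},{"dx":0,"dy":0,"dz":10,"ax":0,"ay":0,"az":0,"jaw":0}]'
python3 -m inch '[{"dx":0.5,"dy":-1.5,"dz":0,"ax":0,"ay":0,"az":0,"jaw":0},{"dx":1.5,"dy":-4,"dz":0,"ax":0,"ay":0,"az":0,"jaw":0},{"dx":2.5,"dy":-7,"dz":0,"ax":0,"ay":0,"az":0,"jaw":0},{"dx":3.7,"dy":-10,"dz":0,"ax":0,"ay":0,"az":0,"jaw":0},{"dx":5,"dy":-13,"dz":0,"ax":0,"ay":0,"az":0,"jaw":0}]'
python3 -m inch '[{"dx":1.1,"dy":-3,"dz":0,"ax":0,"ay":0,"az":0,"jaw":0},{"dx":2,"dy":-5.5,"dz":0,"ax":0,"ay":0,"az":0,"jaw":0},{"dx":2.8,"dy":-7.8,"dz":0,"ax":0,"ay":0,"az":0,"jaw":0},{"dx":3,"dy":-9,"dz":0,"ax":0,"ay":0,"az":0,"jaw":0},{"dx":3,"dy":-9.2,"dz":0,"ax":0,"ay":0,"az":0,"jaw":0}]'
python3 -m inch '[{"dx":0,"dy":0,"dz":0,"ax":0,"ay":0,"az":0,"jaw":0},{"dx":0,"dy":0,"dz":0,"ax":0,"ay":0,"az":0,"jaw":0},{"dx":0,"dy":0,"dz":0,"ax":0,"ay":0,"az":0,"jaw":0},{"dx":0,"dy":0,"dz":0,"ax":0,"ay":0,"az":0,"jaw":0},{"dx":0,"dy":0,"dz":0,"ax":0,"ay":0,"az":0,"jaw":0}]'
python3 - <<'E'
from h import *
im=viewer.snapshot("scene");cv2.imwrite("pics/s10.png",im[:,:,::-1])
cv2.imwrite("pics/a10.png",cv2.resize(im[150:270,200:360],(800,600),interpolation=cv2.INTER_CUBIC)[:,:,::-1])
E
```

```text
clock: 13.75
tcp_pos: [0.5181, 0.2136, 0.1822]
tool_rot: [0.0, 1.568, 0.002]
force: [1.0, 0.1, -2.6]
opening: 0.334
clock: 14.25
tcp_pos: [0.5674, 0.0822, 0.1802]
tool_rot: [-0.001, 1.57, 0.001]
force: [0.5, -0.7, -2.8]
opening: 0.335
clock: 14.75
tcp_pos: [0.5971, -0.0109, 0.1796]
tool_rot: [0.001, 1.571, -0.002]
force: [-0.4, 0.2, -2.8]
opening: 0.328
clock: 15.25
tcp_pos: [0.597, -0.0079, 0.1793]
tool_rot: [-0.001, 1.571, 0.002]
force: [-0.6, 0.1, -3.0]
opening: 0.336
```

View pics/a10.png

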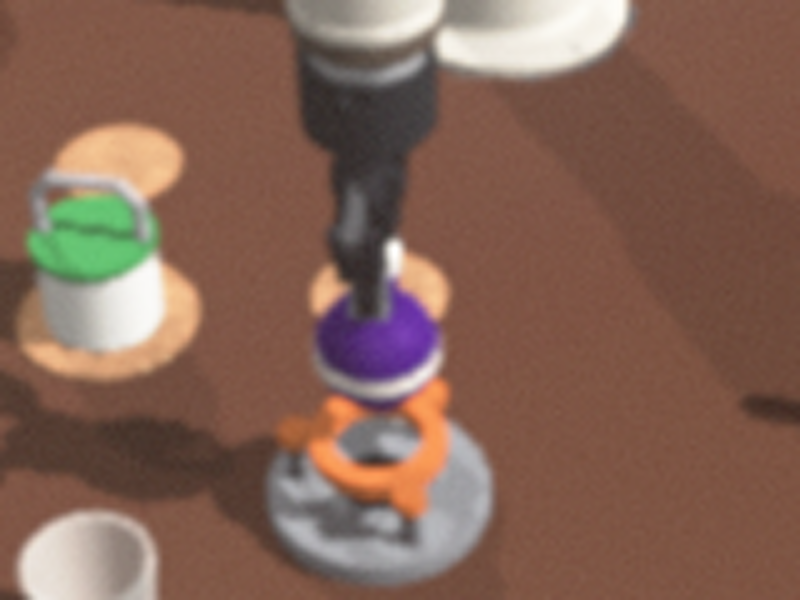

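```bash
python3 - <<'E'
from h import *
for p in((.597,-.008,.139),(.598,-.009,.062),(.597,-.008,.11)): print(proj("scene",p))
im=cv2.imread("pics/s10.png")[:,:,::-1].copy()
m=mask(im,(118,70,25),(150,255,255));m[:190]=0;m[245:]=0;m[:,:255]=0;m[:,300:]=0
for r in range(212,224): xs=np.nonzero(m[r])[0]; print(r,xs.min(),xs.max(),(xs.min()+xs.max())/2)
E
python3 -m inch '[{"dx":0,"dy":0,"dz":-1,"ax":0,"ay":0,"az":0,"jaw":0},{"dx":0,"dy":0,"dz":-2,"ax":0,"ay":0,"az":0,"jaw":0},{"dx":0,"dy":0,"dz":-3,"ax":0,"ay":0,"az":0,"jaw":0},{"dx":0,"dy":0,"dz":-3.5,"ax":0,"ay":0,"az":0,"jaw":0},{"dx":0,"dy":0,"dz":-3.5,"ax":0,"ay":0,"az":0,"jaw":0}]'
python3 - <<'E'
from h import *
im=viewer.snapshot("scene");cv2.imwrite("pics/s11.png",im[:,:,::-1])
cv2.imwrite("pics/a11.png",cv2.resize(im[180:270,220:340],(800,600),interpolation=cv2.INTER_CUBIC)[:,:,::-1])
E
```

```text
[274.88083716 219.06107454]
[275.08551732 237.22593803]
[275.10238696 226.01472214]
212 266 284 275.0
213 265 285 275.0
214 264 286 275.0
215 264 287 275.5
216 264 287 275.5
217 264 287 275.5
218 264 287 275.5
219 264 286 275.0
220 264 285 274.5
221 265 285 275.0
222 266 284 275.0
223 267 282 274.5
clock: 15.8
tcp_pos: [0.596, -0.0087, 0.1427]
tool_rot: [-0.001, 1.574, 0.001]
force: [-0.5, 0.5, -3.1]
opening: 0.331
```

View pics/a11.png

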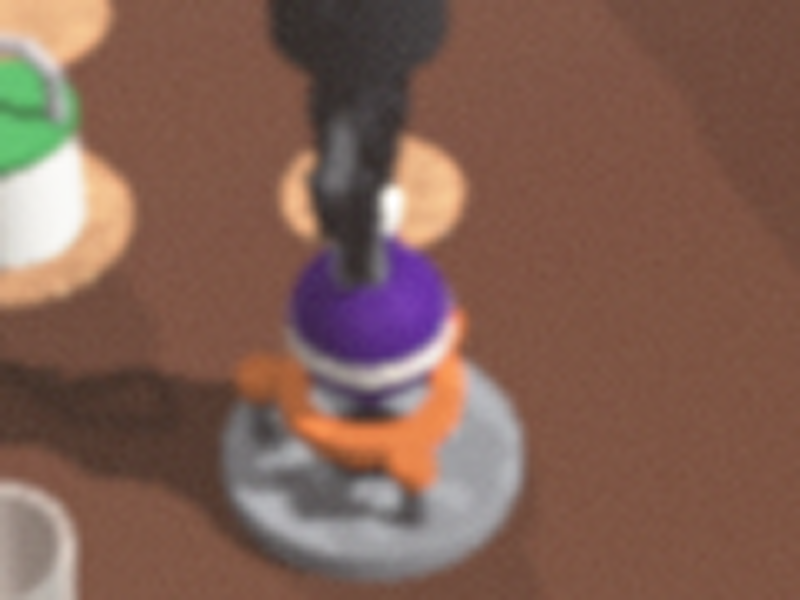

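The flask is centred over the ring laterally (belly column 275 against ring 275), with its foot entering the hole. I lower to the seat while watching the force.

```bash
python3 -m inch '[{"dx":0,"dy":0,"dz":-0.4,"ax":0,"ay":0,"az":0,"jaw":0},{"dx":0,"dy":0,"dz":-0.8,"ax":0,"ay":0,"az":0,"jaw":0},{"dx":0,"dy":0,"dz":-1.1,"ax":0,"ay":0,"az":0,"jaw":0},{"dx":0,"dy":0,"dz":-1.4,"ax":0,"ay":0,"az":0,"jaw":0},{"dx":0,"dy":0,"dz":-1.4,"ax":0,"ay":0,"az":0,"jaw":0}]'
python3 -m inch '[{"dx":0,"dy":0,"dz":-0.1,"ax":0,"ay":0,"az":0,"jaw":0},{"dx":0,"dy":0,"dz":-0.2,"ax":0,"ay":0,"az":0,"jaw":0},{"dx":0,"dy":0,"dz":-0.3,"ax":0,"ay":0,"az":0,"jaw":0},{"dx":0,"dy":0,"dz":-0.4,"ax":0,"ay":0,"az":0,"jaw":0},{"dx":0,"dy":0,"dz":-0.4,"ax":0,"ay":0,"az":0,"jaw":0}]'
```

```text
clock: 16.35
tcp_pos: [0.5967, -0.0086, 0.1298]
tool_rot: [-0.001, 1.572, 0.001]
force: [-0.5, 0.1, -2.1]
opening: 0.333
clock: 16.85
tcp_pos: [0.5973, -0.0088, 0.1269]
tool_rot: [-0.001, 1.57, 0.001]
force: [-2.2, -0.4, 4.6]
opening: 0.333
```

```bash
python3 -m inch '[{"dx":-0.1,"dy":0,"dz":-0.3,"ax":0,"ay":0,"az":0,"jaw":0},{"dx":-0.1,"dy":0,"dz":-0.6,"ax":0,"ay":0,"az":0,"jaw":0},{"dx":-0.1,"dy":0,"dz":-0.9,"ax":0,"ay":0,"az":0,"jaw":0},{"dx":-0.1,"dy":0,"dz":-1.2,"ax":0,"ay":0,"az":0,"jaw":0},{"dx":-0.1,"dy":0,"dz":-1.2,"ax":0,"ay":0,"az":0,"jaw":0}]'
python3 -m inch '[{"dx":0,"dy":0,"dz":-0.2,"ax":0,"ay":0,"az":0,"jaw":0},{"dx":0,"dy":0,"dz":-0.4,"ax":0,"ay":0,"az":0,"jaw":0},{"dx":0,"dy":0,"dz":-0.6,"ax":0,"ay":0,"az":0,"jaw":0},{"dx":0,"dy":0,"dz":-0.6,"ax":0,"ay":0,"az":0,"jaw":0},{"dx":0,"dy":0,"dz":-0.6,"ax":0,"ay":0,"az":0,"jaw":0}]'
```

```text
clock: 17.35
tcp_pos: [0.5966, -0.0091, 0.1152]
tool_rot: [-0.001, 1.57, 0.0]
force: [-3.3, -0.8, 8.4]
opening: 0.333
clock: 17.85
tcp_pos: [0.5967, -0.0091, 0.1098]
tool_rot: [-0.001, 1.569, 0.0]
force: [-4.2, -0.7, 11.0]
opening: 0.333
```

```bash
python3 -m inch '[{"dx":0,"dy":0,"dz":-0.1,"ax":0,"ay":0,"az":0,"jaw":0},{"dx":0,"dy":0,"dz":-0.2,"ax":0,"ay":0,"az":0,"jaw":0},{"dx":0,"dy":0,"dz":-0.3,"ax":0,"ay":0,"az":0,"jaw":0},{"dx":0,"dy":0,"dz":-0.4,"ax":0,"ay":0,"az":0,"jaw":0},{"dx":0,"dy":0,"dz":-0.4,"ax":0,"ay":0,"az":0,"jaw":0}]'
python3 - <<'E'
from h import *
im=viewer.snapshot("scene");t=viewer.snapshot("top")
cv2.imwrite("pics/a12.png",cv2.resize(im[150:270,200:360],(800,600),interpolation=cv2.INTER_CUBIC)[:,:,::-1]);cv2.imwrite("pics/t12.png",t[:,:,::-1]);cv2.imwrite("pics/s12.png",im[:,:,::-1])
E
```

```text
clock: 18.35
tcp_pos: [0.5968, -0.0092, 0.1063]
tool_rot: [-0.001, 1.569, 0.0]
force: [-4.4, -1.1, 13.6]
opening: 0.331
```

View pics/a12.png

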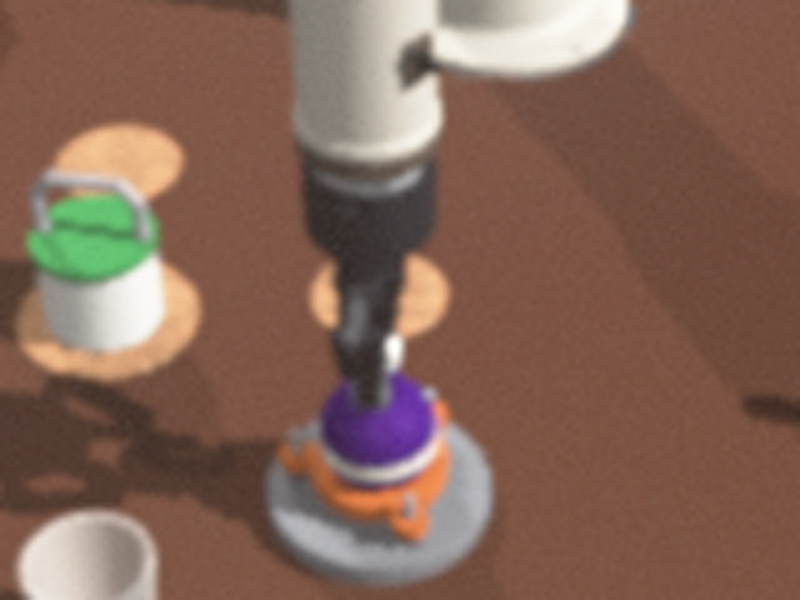

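The ring is down around the guide posts and the flask is seated, upright and level. I press slightly more to find the stop.

```bash
python3 -m inch '[{"dx":0,"dy":0,"dz":-0.05,"ax":0,"ay":0,"az":0,"jaw":0},{"dx":0,"dy":0,"dz":-0.1,"ax":0,"ay":0,"az":0,"jaw":0},{"dx":0,"dy":0,"dz":-0.15,"ax":0,"ay":0,"az":0,"jaw":0},{"dx":0,"dy":0,"dz":-0.2,"ax":0,"ay":0,"az":0,"jaw":0},{"dx":0,"dy":0,"dz":-0.2,"ax":0,"ay":0,"az":0,"jaw":0}]'
```

```text
clock: 18.95
tcp_pos: [0.5971, -0.0094, 0.106]
tool_rot: [-0.001, 1.568, -0.0]
force: [-10.3, -2.0, 25.8]
opening: 0.333
```

The TCP has stalled at 0.106 while the force rose from 14 to 26 N, so the ring is at its stop. I hold, check once more, and hand in.

```bash
python3 -m inch '[{"dx":0,"dy":0,"dz":0,"ax":0,"ay":0,"az":0,"jaw":0},{"dx":0,"dy":0,"dz":0,"ax":0,"ay":0,"az":0,"jaw":0},{"dx":0,"dy":0,"dz":0,"ax":0,"ay":0,"az":0,"jaw":0},{"dx":0,"dy":0,"dz":0,"ax":0,"ay":0,"az":0,"jaw":0},{"dx":0,"dy":0,"dz":0,"ax":0,"ay":0,"az":0,"jaw":0}]'
python3 - <<'E'
from h import *
im=viewer.snapshot("scene")
cv2.imwrite("pics/a13.png",cv2.resize(im[150:270,200:360],(800,600),interpolation=cv2.INTER_CUBIC)[:,:,::-1])
o=mask(im,(5,150,120),(18,255,255));k=np.zeros_like(o);k[220:270,250:295]=o[220:270,250:295];b=blobs(k);print(b)
m=mask(im,(118,70,25),(150,255,255));m[:215]=0;m[255:]=0;m[:,:255]=0;m[:,300:]=0;print(blobs(m))
print(proj("scene",(.597,-.0085,.042)),proj("scene",(.597,-.0085,.0665)))
E
```

```text
clock: 19.45
tcp_pos: [0.5971, -0.0093, 0.106]
tool_rot: [-0.001, 1.568, -0.0]
force: [-9.8, -1.8, 25.6]
opening: 0.333
[(np.int32(121), [256, 240, 29, 17], [270.6, 248.6]), (np.int32(28), [282, 242, 7, 9], [285.4, 246.0])]
[(np.int32(277), [265, 225, 22, 18], [275.5, 234.5])]
[275.43878369 241.43551598] [275.26375237 236.00817116]
```

View pics/a13.png

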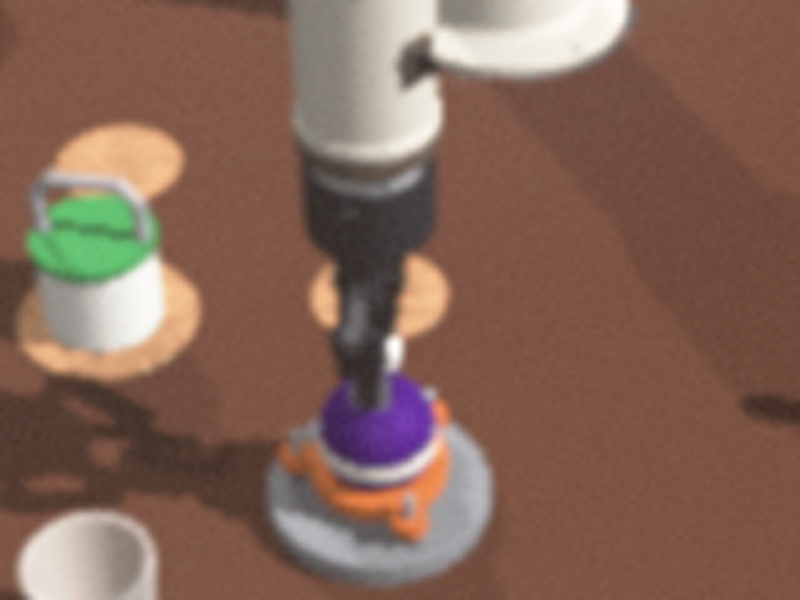

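The flask belly (378,425) is seated in the lowered ring, upright and steady, and the tub (97,270) is standing free on the mat. Handing in.

```bash
python3 -c "
from station import ctrl
print(ctrl.job_done())"
```

```text
the job is handed in; nothing more can be done
None
```

I lifted the tub off the ring by its handle, stood it on the largest cork mat and let go. I then seated the flask in the ring, pressed it down, and handed in at 19.45 s with the press still held; the hand-in gave no verdict.

- **Tub:** after I let go, the top view put it about 2–3 mm from the mat centre; the scene view gave about 5 mm. The 25 mm limit holds either way. It looks upright and nothing is touching it.
- **Flask:** the force at first contact was at the height I predicted. On the last press the tool stalled at z = 0.106 m, about 21 mm lower, while the upward force rose from 14 to 26 N and held there. I take that as the ring's bottom stop, since I could not read the ring joint directly. The flask looks upright, centred across the view and still gripped at the neck.
- **Side force:** about 10 N along -x remained at the end. This suggests my grip is 1–2 mm off the ring's centre, and I left it.
- **Bystanders:** I never moved near the other objects, and those in the last picture looked unmoved. I did not measure their final positions.

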